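# Put the seasoning rail back in order of height

## Robot

A 7-joint arm with a two-finger parallel gripper is mounted at the origin on a cart in front of the work surface, level with it; the furniture and walls round the work are solid. World frame = base frame: x ahead of the robot, y to its left, z up, the work surface at z = 0. Lengths are in m, angles in rad, forces in N, time in s.
With the tool pointing down it reaches from about 0.4 to 0.9 m from the base axis. Payload 5.5 kg.
Tool frame: the origin (TCP) lies on the centre line of the jaws, within the pads' length; the fingertips stand 17 mm ahead of it and the grasp point (between the pads) lies 2 mm behind it; z points along the fingers, y is the line along which they close (so a half turn about z gives the same grasp; the last joint's range is limited). The gripper opens to 85 mm and grips with 20 to 120 N. Pads are 22 mm wide; open, the fingers measure 114 mm over their backs; the gripper's body (76 mm by 85 mm) begins 54 mm behind the grasp point. The pads swing forward as they close: fully open they stand 13 mm farther back than shut.
Start: joints at [-0.919, 0.501, -0.427, 1.55, 0.221, 1.138, -0.21], TCP at [0.246, 0.602, 0.248] pointing down, gripper open.
Joint ranges: [-2.88, 2.88], [-0.31, 2.03], [-1.54, 1.56], [0.2, 2.42], [-1.41, 4.55], [0.19, 2.02], [-2.57, 2.57]. Speed limits (rad/s): [2.57, 2.57, 3.14, 3.14, 3.14, 3.14, 3.14].

## Interface

Orientations are given as a rotation vector (axis times angle).
In Python, from plant import get_obs, camera, camera_model, sign_off, look_for gives the robot as it stands.
- The arm moves only by the tool arm_command, never from a script. Its argument "targets" is text: rows parted by semicolons, each of 5 numbers parted by spaces: the opening, from 0 (shut) to 1 (fully open), then the shift along the tool's x, y, z in cm, then the turn about the tool's z in degrees. In form: claw dx dy dz roll; .... A call has 1 to 20 rows; each row is the pose to reach, as a shift and turn from the pose commanded when the call began, along the tool's axes at that moment; what a row does not reach only later rows make up. A row lasts 1/8 s, in which the tool goes at most 62.5 mm and 10.7 degrees, less where a joint would pass 70% of its speed; a pose out of reach is approached as far as the arm can. A call with a gripper value outside its range is refused whole. The fingers move at their own pace and stop on an object; "newtons" is the grip in N (left out, the last holds). Time passes only in rows, so rows that repeat a pose let the fingers close. It gives the time, the measured TCP pose, the force, the opening and the grip force at its end, in the units of the state.
- get_obs(): the state, without advancing time (a new reading comes with each control period).
- camera(name): name is "scene" or "top" or "wrist"; returns the picture (400x640x3 uint8, blue, green, red); there is no depth.
- camera_model(name): a dict with "camera_matrix" (3x3 intrinsics, pixels), "k1" (the pictures are not rectified: a ray, as slopes to the right and down, at radius r is drawn at 1 + k1 r^2 times it, then the intrinsics apply), "xyz" and "attitude" of the camera in the world. Camera axes: x right, y up, looking along -z (the intrinsics and any distortion apply to the point x, -y, -z); pixel columns grow to the right and rows downward; lengths in m; the calibration is good to about 2 mm. A picture is of the moment at which its call begins: read the wrist's pose just before it. camera_model takes no time and is no camera call; for the wrist camera it gives the pose at the moment of the call.
- sign_off(): hands the job in; it is judged then, once.
Trained networks look in the newest picture that a camera, given by its name, has taken for a name from the list of things; names that differ only in an ending like _2 or _b are one class to them, and where a whole thing is asked for, a point or a joint stands for the part that bears it (a point fixed in the world has none). Each returns a list of dicts, best first, with "conf" (0 to 1); they miss things now and then, are a little off and sometimes report something else, mostly with a low value. They report only what shows in the picture. A call takes as long as a camera call. They do not tell look-alikes from the thing itself.
- look_for(query, camera): "centre" ([x, y, z] in m, in world coordinates, good to about 4 mm: the middle of the surface that is visible of it).
The state is a dict: "t": time; "joints": joint angles; "joint_velocities": joint speeds; "joint_efforts": joint torques, N m; "tool_pos": TCP position; "ee_rot": TCP orientation; "ft_force": force on the tool from outside, world axes, zero at the start; "wrist_torque": the same for the moment, N m; "grip_width": opening from 0.0 (shut) to 1.0 (fully open); "grasp_force": force on a finger pad.
Only numpy, scipy, OpenCV 4.12 (cv2) and the standard library are available. Lean on these libraries where they do the work, as an engineer would, in place of code of your own. Each camera call takes 0.05 s, during which the arm holds its last target. There are 200 camera calls.

## Task

Put the four seasonings in the rail in order of height: the tallest in the cup beside the carrying hoop, then stepping down cup by cup to the shortest at the low end, each standing upright in the middle of its own cup. All four cups are taken and in the wrong order, so park things on the bare table where you need a free place. Keep everything upright at all times, since the salt is open, and leave the steel bowl where it is.

Things in the scene. Friction and masses are not known exactly. Their poses are not given: they have to be found in the camera images.
- oil_bottle: Yellow squeeze bottle in the rail, the tallest thing there: 211 mm high; body 58 mm across up to 152 mm, white cap 38 mm across from 152 to 172 mm (grip it there), thin nozzle above. Half full, about 0.2 kg; grip firmly, it can swing. The red bottle of the same shape at the back of the table is no part of the job. Origin: centre of its underside, z up; round, so yaw does not matter.
- pepper_mill: Brown wooden pepper mill, second tallest: 160 mm high; base 58 mm across; head 50 mm across from 116 to 149 mm (grip it there; it does not turn), a 12 mm metal nub on top. 0.18 kg. Origin: centre of its underside, z up; round, so yaw does not matter.
- spice_jar: Spice jar with a red cap, third in height: 106 mm high, 42 mm across, cap 45 mm across from 85 to 106 mm. 0.11 kg. The spice jars at the back of the table are no part of the job. Origin: centre of its underside, z up; round, so yaw does not matter.
- salt_ramekin: Small off-white ramekin filled with white salt, the shortest: 38 mm high, 66 mm across the rim, 60 mm at the foot; grip across its outside in the upper 25 mm, above the cup's lip. 0.13 kg. The ramekin of black pepper at the back of the table is no part of the job. Origin: centre of its underside, z up; round, so yaw does not matter.
- cup_1: Round black cup fixed in the rail, the end cup on the robot's left (+y). Outside 91 mm, inside 82 mm across; flat floor 3 mm above the origin (13 mm above the table), lip's top 8 mm above that floor. The four cups stand in a straight row, 95 mm between centres, on a steel rail 104 mm wide. Origin: centre of its underside; y along the row to the left, x across it, away from the robot.
- cup_2: Round black cup fixed in the rail, second from the left. Outside 91 mm, inside 82 mm across; flat floor 3 mm above the origin (13 mm above the table), lip's top 8 mm above that floor. The four cups stand in a straight row, 95 mm between centres, on a steel rail 104 mm wide. Origin: centre of its underside; y along the row to the left, x across it, away from the robot.
- cup_3: Round black cup fixed in the rail, third from the left. Outside 91 mm, inside 82 mm across; flat floor 3 mm above the origin (13 mm above the table), lip's top 8 mm above that floor. The four cups stand in a straight row, 95 mm between centres, on a steel rail 104 mm wide. Origin: centre of its underside; y along the row to the left, x across it, away from the robot.
- cup_4: Round black cup fixed in the rail, the end cup on the robot's right (-y). Outside 91 mm, inside 82 mm across; flat floor 3 mm above the origin (13 mm above the table), lip's top 8 mm above that floor. The four cups stand in a straight row, 95 mm between centres, on a steel rail 104 mm wide. Origin: centre of its underside; y along the row to the left, x across it, away from the robot.
- hoop: Upright carrying hoop of 8 mm steel bar with a short black rubber sleeve on top, fixed across one end of the rail (left or right), 70 mm beyond the centre of the end cup; 88 mm wide across the row, top 134 mm above its origin. The rail's other end has only a low 12 mm steel edge. Origin: centre of its foot, on the rail, 10 mm above the table.
- steel_bowl: Spun steel bowl, 135 mm across and 55 mm high, loose on the table behind the left half of the rail (its centre 165 to 190 mm from the row); a bystander. Apart from a scraper and a whisk along the near edge (x < 0.40 m) the table close to the rail is bare, also behind its right half. Origin: centre of its underside.
There are look-alikes about, which are no part of the job. Leave any blue or green look-alike of the oil_bottle alone. Leave any purple look-alike of the pepper_mill alone.

How it is judged:
At the end, for the whole second after the job is handed in: Counted from the hoop, the oil bottle, the pepper mill, the spice jar and the salt ramekin stand in the first, second, third and fourth cup, each within 12 mm of its cup's centre, down on the cup's floor (within 3 mm), upright within 0.08 rad, released and at rest (((horizontal distance between hoop and cup_1 below 0.12 m and horizontal distance between oil_bottle and cup_1 below 0.012 m and horizontal distance between pepper_mill and cup_2 below 0.012 m and horizontal distance between spice_jar and cup_3 below 0.012 m and horizontal distance between salt_ramekin and cup_4 below 0.012 m) or (horizontal distance between hoop and cup_4 below 0.12 m and horizontal distance between oil_bottle and cup_4 below 0.012 m and horizontal distance between pepper_mill and cup_3 below 0.012 m and horizontal distance between spice_jar and cup_2 below 0.012 m and horizontal distance between salt_ramekin and cup_1 below 0.012 m)) and z of oil_bottle in the frame of cup_1 between 0 and 0.006 m and angle between each of oil_bottle, pepper_mill, spice_jar, salt_ramekin's own z axis and vertical below 0.08 rad and linear speed of each of oil_bottle, pepper_mill, spice_jar, salt_ramekin below 0.02 m/s and z of pepper_mill in the frame of cup_1 between 0 and 0.006 m and z of spice_jar in the frame of cup_1 between 0 and 0.006 m and z of salt_ramekin in the frame of cup_1 between 0 and 0.006 m); the robot touches nothing.
It fails at once if one of the four seasonings is tipped by more than 0.6 rad (angle between any of oil_bottle, pepper_mill, spice_jar, salt_ramekin's own z axis and vertical above 0.6 rad).
It fails at once if the steel bowl is moved by more than 30 mm (distance of steel_bowl from where it was at the start of the episode above 0.03 m).
It also fails if it takes over 144 s, if anything falls off the work surface, if the arm or the gripper's body presses on something with over 40 N, if the wrist force passes 120 N, or if a joint passes its speed limit or range.

## Working session

There is one attempt and no reset: what is moved stays moved. The work goes in short steps, Python scripts to look and compute and a tool call to move; the robot and the scene stay as the last step left them, time stands still between calls to the robot, and variables do not carry over. Pictures are saved under pics/ and viewed, at most 15 in all, crops included, and the job is handed in when it is done.

Besides the shell and the picture viewer there is one more tool, called after "Request:" by a JSON object that holds its "method" and its "body", one argument or row to a line. arm_command: Moves the arm, as the interface text tells. Its arguments: {"type":"object","properties":{"targets":{"type":"string"},"newtons":{"type":"number"}},"required":["targets"]}

```bash
mkdir -p pics
python3 - <<'E'
from plant import *
import cv2
o=get_obs();print(o)
for n in("scene","top"):
    cv2.imwrite(f"pics/{n}0.png",camera(n)); print(n,camera_model(n))
    for q in["oil_bottle","pepper_mill","spice_jar","salt_ramekin","cup_1","hoop","steel_bowl"]:
        print(q,[(round(d["conf"],2),[round(float(x),3) for x in d["centre"]]) for d in look_for(q,n)])
E
```

```text
{'t': 0.0, 'joints': array([-0.91879861,  0.50187403, -0.42680232,  1.55142564,  0.22079439,
        1.13831367, -0.21026436]), 'joint_velocities': array([-6.45798950e-05, -5.24411800e-04,  6.43906649e-04, -1.76275835e-03,
       -7.51029059e-04, -8.83868569e-05, -1.71899140e-03]), 'joint_efforts': array([ 2.82409646e-04, -5.69516659e+01, -5.81644177e+00, -2.80940384e+01,
        1.06618655e-02,  1.18669475e-02, -4.16573050e-05]), 'tool_pos': array([0.246186  , 0.60086702, 0.24725402]), 'ee_rot': array([-6.06650069e-01, -3.08199265e+00,  2.99788323e-03]), 'ft_force': array([ 0.15310772, -0.23215609, -0.01956791]), 'wrist_torque': array([-0.00434829,  0.02306906,  0.00841598]), 'grasp_force': 0.0, 'grip_width': 1.001519754665301}
scene {'camera_matrix': array([[449.85253429,   0.        , 315.33978955],
       [  0.        , 449.85253429, 203.18840526],
       [  0.        ,   0.        ,   1.        ]]), 'k1': 0.011783641921831246, 'xyz': array([ 0.01467932, -0.54302456,  0.99441022]), 'attitude': array([ 0.63018775, -0.31895704, -0.84211742])}
oil_bottle [(0.81, [0.49, -0.349, 0.119
[... 729 characters left out ...]
5602, -0.0728627 ,  1.03465566]), 'attitude': array([ 0.105202  , -0.13103964, -1.56958235])}
oil_bottle [(0.82, [0.765, 0.075, 0.135]), (0.76, [0.536, -0.094, 0.161]), (0.59, [0.5, -0.324, 0.142])]
pepper_mill [(0.7, [0.61, -0.327, 0.131]), (0.58, [0.5, -0.171, 0.154])]
spice_jar [(0.84, [0.611, 0.079, 0.119]), (0.51, [0.505, -0.171, 0.155]), (0.31, [0.481, -0.245, 0.048])]
salt_ramekin [(0.92, [0.587, -0.006, 0.041])]
cup_1 [(0.8, [0.566, -0.012, 0.016]), (0.78, [0.608, 0.074, 0.012]), (0.73, [0.529, -0.079, 0.013]), (0.67, [0.495, -0.168, 0.015])]
hoop [(0.83, [0.476, -0.244, 0.049]), (0.7, [0.587, -0.005, 0.041]), (0.41, [0.502, -0.17, 0.151])]
steel_bowl [(0.76, [0.768, -0.051, 0.018])]
```

View pics/top0.png

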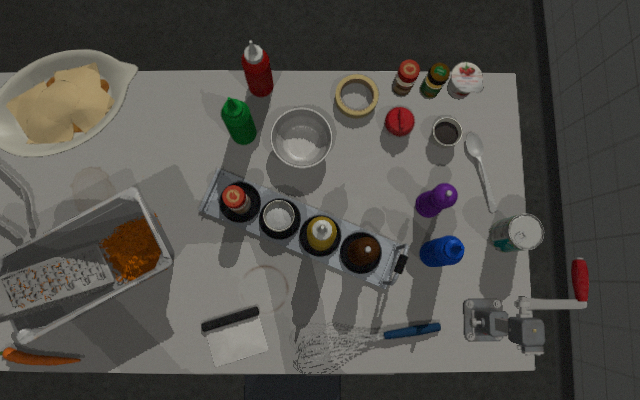

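View pics/scene0.png

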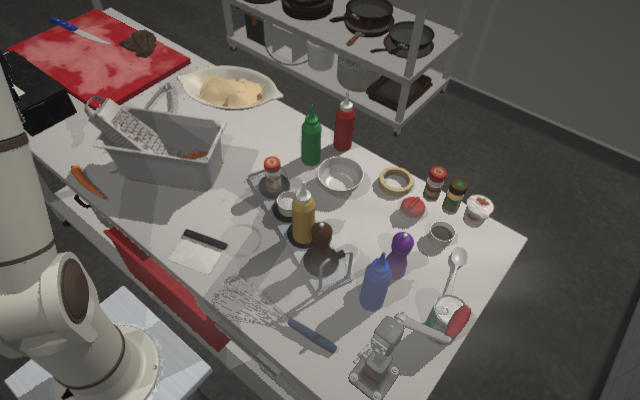

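The top view shows the rail running from c1 at about (240,202) to c4 at about (361,252). It holds the spice jar in c1, salt in c2, oil in c3 and the mill in c4, with the hoop at (400,262), beside cup_4. So oil and mill swap, and spice and salt swap. The blue, purple and green look-alikes stand off the rail. The table is bare near (400,190).

```bash
cat > h.py <<'E'
import numpy as np, cv2
from scipy.optimize import minimize
from scipy.spatial.transform import Rotation as R
from plant import *
def proj(cm,P):
    q=(np.atleast_2d(P)-cm["xyz"])@R.from_rotvec(cm["attitude"]).as_matrix()
    s=np.c_[q[:,0]/-q[:,2],-q[:,1]/-q[:,2]]; s=s*(1+cm["k1"]*(s**2).sum(1,keepdims=True))
    K=cm["camera_matrix"]; return s*[K[0,0],K[1,1]]+K[:2,2]
A=np.linspace(0,2*np.pi,120,endpoint=False)
def ring(x,y,z,r): return np.c_[x+r*np.cos(A),y+r*np.sin(A),0*A+z]
def samp(im,p):
    return cv2.remap(im,p[:,:1].astype(np.float32),p[:,1:].astype(np.float32),cv2.INTER_LINEAR).reshape(len(p),-1).astype(float)
def edge(im,cm,x,y,z,r,d=.003,sign=0):
    a=samp(im,proj(cm,ring(x,y,z,r+d)));b=samp(im,proj(cm,ring(x,y,z,r-d)))
    g=(a-b).sum(1) if sign else np.abs(a-b).sum(1)
    return np.clip(g*(sign or 1),-30,150).mean()
def fit(ims,x,y,z,r,rng=.015,sign=0):
    best=max((sum(edge(i,c,x+dx,y+dy,z,r,sign=sign) for i,c in ims),x+dx,y+dy) for dx in np.arange(-rng,rng+.0001,.001) for dy in np.arange(-rng,rng+.0001,.001))
    return np.round(best,4)
def shift(xy,z=None,o=None):
    "tool-axis shift in cm to reach world xy,z"
    o=o or get_obs(); p=np.array([*xy,o["tool_pos"][2] if z is None else z])
    return np.round(100*R.from_rotvec(o["ee_rot"]).as_matrix().T@(p-o["tool_pos"]),2)
E
python3 - <<'E'
from h import *
top=(cv2.imread("pics/top0.png"),camera_model("top")); sc=(cv2.imread("pics/scene0.png"),camera_model("scene"))
def cups(v): 
    u=np.array([np.cos(v[2]),np.sin(v[2])]); return [v[:2]+u*.095*k for k in(1.5,.5,-.5,-1.5)]
def cost(v): return -sum(edge(i,c,*p,.021,.0455,sign=1) for i,c in(top,sc) for p in cups(v))
best=None
for a in np.radians(np.arange(62,72,1)):
  for x in np.arange(.535,.562,.003):
    for y in np.arange(-.07,-.039,.003):
      c=cost([x,y,a]); best=min(best or (9,),(c,x,y,a))
r=minimize(cost,best[1:],method="Nelder-Mead",options=dict(initial_simplex=[np.array(best[1:])+d for d in([0,0,0],[.003,0,0],[0,.003,0],[0,0,.01])]))
print(best,r.x,r.fun); C=cups(r.x); print(np.round(C,4))
vis=[top[0].copy(),sc[0].copy()]
def draw(P):
  for k,(i,c) in enumerate((top,sc)):
    cv2.polylines(vis[k],[np.round(proj(c,P)*8).astype(int)],True,(255,255,0),1,0,3)
for p in C: draw(ring(*p,.021,.0455))
for n,k,z,rr in(("spice",0,.119,.0225),("salt",1,.051,.033),("oil",2,.165,.029),("oilcap",2,.185,.019),("mill",3,.15,.025)):
    for nm,ims in (("both",[top,sc]),("top",[top]),("sc",[sc])):
        f=fit(ims,*C[k],z,rr); print(n,nm,f, np.round(f[1:]-C[k],3))
        if nm=="both": draw(ring(*f[1:],z,rr))
out=np.hstack([cv2.resize(vis[0][150:290,180:420],None,fx=2.4,fy=2.4)[:, :],])
out2=cv2.resize(vis[1][130:300,230:370],None,fx=2,fy=2)[:336]
cv2.imwrite("pics/fit.png",np.hstack([out[:330,:520],out2[:330]]))
o=get_obs();print(R.from_rotvec(o["ee_rot"]).as_matrix().round(3), np.degrees(r.x[2]))
E
```

```text
(np.float64(-789.3166666666667), np.float64(0.562), np.float64(-0.04899999999999999), np.float64(1.1693705988362009)) [ 0.56230767 -0.04793449  1.17222539] -816.0249999999999
[[ 0.6176  0.0834]
 [ 0.5807 -0.0042]
 [ 0.5439 -0.0917]
 [ 0.507  -0.1793]]
spice both [2.504833e+02 6.126000e-01 8.140000e-02] [-0.005 -0.002]
spice top [1.214917e+02 6.126000e-01 8.140000e-02] [-0.005 -0.002]
spice sc [1.309917e+02 6.136000e-01 8.040000e-02] [-0.004 -0.003]
salt both [ 2.417e+02  5.827e-01 -3.200e-03] [0.002 0.001]
salt top [ 1.415e+02  5.837e-01 -3.200e-03] [0.003 0.001]
salt sc [ 1.0205e+02  5.8170e-01 -4.2000e-03] [ 0.001 -0.   ]
oil both [ 1.688833e+02  5.289000e-01 -1.027000e-01] [-0.015 -0.011]
oil top [ 1.15975e+02  5.35900e-01 -8.97000e-02] [-0.008  0.002]
oil sc [68.6083  0.5289 -0.1027] [-0.015 -0.011]
oilcap both [ 2.197583e+02  5.399000e-01 -9.270000e-02] [-0.004 -0.001]
oilcap top [ 1.480833e+02  5.409000e-01 -9.070000e-02] [-0.003  0.001]
oilcap sc [ 1.149083e+02  5.369000e-01 -9.770000e-02] [-0.007 -0.006]
mill both [161.8833   0.507   -0.1803] [-0.    -0.001]
mill top [73.5333  0.518  -0.1643] [0.011 0.015]
mill sc [89.225   0.507  -0.1803] [-0.    -0.001]
[[-0.925  0.379  0.   ]
 [ 0.379  0.925  0.   ]
 [-0.     0.    -1.   ]] 67.16356762523853
```

View pics/fit.png

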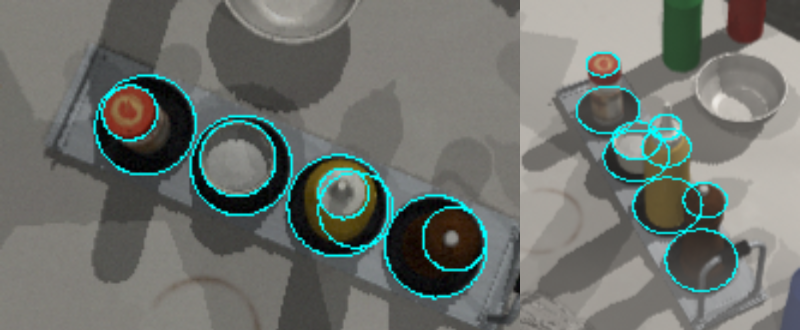

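The fit lines up in both pictures: c1 (0.618,0.083), c2 (0.581,-0.004), c3 (0.544,-0.092), c4 (0.507,-0.179), and the yaw of the row matches the tool's y. I go above the mill first.

Request:
{"method": "arm_command", "body": {
  "targets": "0.85 0 0 -5 0; 0.85 -53.7 -62.35 -5 0; 0.85 -53.7 -62.35 -5 0; 0.85 -53.7 -62.35 -5 0; 0.85 -53.7 -62.35 -5 0; 0.85 -53.7 -62.35 -5 0; 0.85 -53.7 -62.35 -5 0; 0.85 -53.7 -62.35 -5 0; 0.85 -53.7 -62.35 -5 0; 0.85 -53.7 -62.35 -5 0; 0.85 -53.7 -62.35 -5 0; 0.85 -53.7 -62.35 -5 0; 0.85 -53.7 -62.35 -5 0; 0.85 -53.7 -62.35 -5 0; 0.85 -53.7 -62.35 -5 0; 0.85 -53.7 -62.35 -5 0; 0.85 -53.7 -62.35 -5 0; 0.85 -53.7 -62.35 -5 0",
  "newtons": 50
}}

```text
t: 3.05
tool_pos: [0.507, -0.1771, 0.2985]
ee_rot: [0.602, 3.083, 0.001]
ft_force: [-0.8, 0.7, -0.6]
grip_width: 0.848
grasp_force: 0.0
```

Run:
```python
from h import *
o=get_obs();print(o["tool_pos"],o["ee_rot"],o["joints"].round(2),o["grip_width"]);print(shift((.507,-.18),.1435))
cm=camera_model("wrist");im=camera("wrist");cv2.imwrite("pics/w1.png",im)
print(cm["xyz"],proj(cm,[[.507,-.18,.173],[.507,-.1793,.021]]))
for z,r in((.15,.025),):print(fit([(im,cm)],.507,-.18,z,r))
print(fit([(im,cm)],.507,-.1793,.021,.0455))
```

```text
[ 0.50702236 -0.17711318  0.29849306] [6.02335469e-01 3.08311850e+00 1.07527181e-03] [ 0.15  0.22  0.16  1.79 -0.04  1.13  1.51] 0.8478488672316304
[-0.11 -0.28 15.5 ]
[ 0.43966917 -0.15018445  0.42476314] [[317.35646198 199.69167126]
 [318.93366664 164.74275718]]
[100.1083   0.507   -0.179 ]
[126.375    0.51    -0.1813]
```

View pics/w1.png

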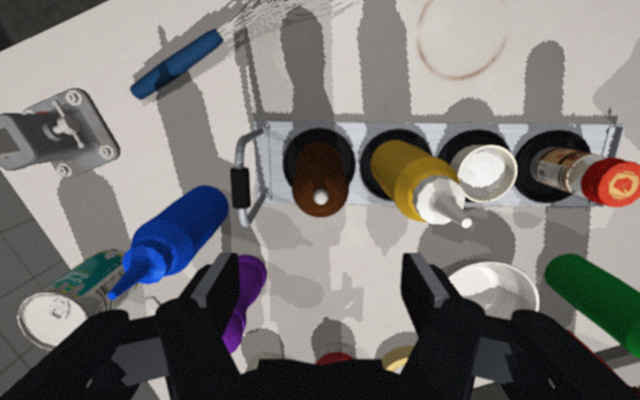

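The wrist view shows the mill's nub at (320,198), within 2 mm of the prediction. Next I descend and grip the head.

Request:
{"method": "arm_command", "body": {
  "targets": "0.85 0 -0.2 4 0; 0.85 0 -0.2 8 0; 0.85 0 -0.2 11 0; 0.85 0 -0.2 13 0; 0.85 0 -0.2 14.5 0; 0.85 0 -0.2 15.5 0; 0.85 0 -0.2 15.5 0; 0.4 0 -0.2 15.5 0; 0.4 0 -0.2 15.5 0; 0.4 0 -0.2 15.5 0; 0.4 0 -0.2 15.5 0; 0.4 0 -0.2 15.5 0; 0.4 0 -0.2 15.5 0; 0.4 0 -0.2 15.5 0",
  "newtons": 50
}}

```text
t: 4.85
tool_pos: [0.5073, -0.181, 0.1445]
ee_rot: [0.606, 3.08, 0.0]
ft_force: [0.1, 1.1, 6.2]
grip_width: 0.54
grasp_force: 51.2
```

Request:
{"method": "arm_command", "body": {
  "targets": "0.4 0 0 -2 0; 0.4 0 0 -4 0; 0.4 0 0 -5 0; 0.4 -2 0.6 -5 0; 0.4 -5 1.4 -5 0; 0.4 -8 2.3 -5 0; 0.4 -11 3.2 -5 0; 0.4 -13 3.8 -5 0; 0.4 -13.3 3.8 -5 0; 0.4 -13.3 3.8 -4 0; 0.4 -13.3 3.8 -2 0; 0.4 -13.3 3.8 0 0; 0.4 -13.3 3.8 0.8 0; 0.4 -13.3 3.8 1.2 0; 0.4 -13.3 3.8 1.2 0; 0.4 -13.3 3.8 1.2 0"
}}

```text
t: 6.85
tool_pos: [0.6439, -0.1962, 0.1317]
ee_rot: [0.607, 3.082, -0.0]
ft_force: [-0.1, 0.6, -1.0]
grip_width: 0.537
grasp_force: 52.1
```

Run:
```python
from h import *
im=camera("scene");cv2.imwrite("pics/s1.png",cv2.resize(im[100:320,200:480],None,fx=2,fy=2))
```

```text
(no output)
```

View pics/s1.png

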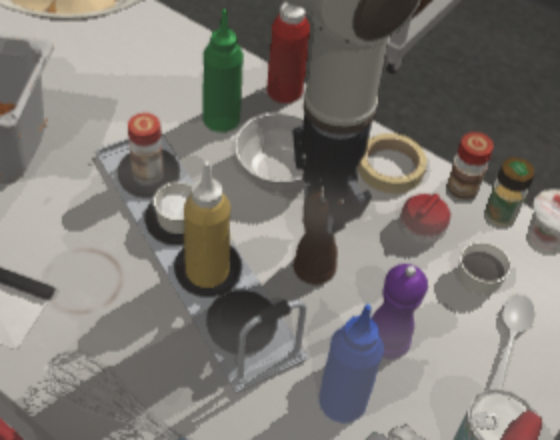

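The mill stands in the jaws on bare table at (316,262), clear of the bowl and the purple mill. I release it and go above the oil.

Request:
{"method": "arm_command", "body": {
  "targets": "0.85 -13.3 3.8 1.2 0; 0.85 0 0 0 0; 0.85 0 0 0 0; 0.85 0 0 0 0; 0.85 0 0 -3 0; 0.85 0 0 -8 0; 0.85 0 0 -13 0; 0.85 0 0 -16.5 0; 0.85 5 2 -16.5 0; 0.85 10 4 -16.5 0; 0.85 13.5 5.7 -16.5 0; 0.85 13.5 5.7 -16.5 0; 0.85 13.5 5.7 -16.5 0; 0.85 13.5 5.7 -16.5 0"
}}

```text
t: 8.65
tool_pos: [0.5413, -0.0934, 0.2971]
ee_rot: [0.609, 3.08, -0.0]
ft_force: [-0.5, -0.4, -0.5]
grip_width: 0.85
grasp_force: 0.0
```

I made a mistake there. The first row repeated the old shift, so the mill may have been dragged. I check it now.

Run:
```python
from h import *
im=camera("scene");t=camera("top")
print([(d["conf"],d["centre"]) for d in look_for("pepper_mill","top")])
cv2.imwrite("pics/s2.png",np.hstack([cv2.resize(im[100:300,230:430],None,fx=2,fy=2),cv2.resize(t[100:300,280:480],None,fx=2,fy=2)]))
cm=camera_model("wrist");w=camera("wrist");cv2.imwrite("pics/w2.png",w)
print(fit([(w,cm)],.54,-.0925,.185,.019))
ims=[(im,camera_model("scene")),(t,camera_model("top"))]
for d in look_for("pepper_mill","top"): pass
```

```text
[(0.8, [0.6124, -0.3272, 0.1326])]
[ 1.385667e+02  5.380000e-01 -9.050000e-02]
```

View pics/s2.png

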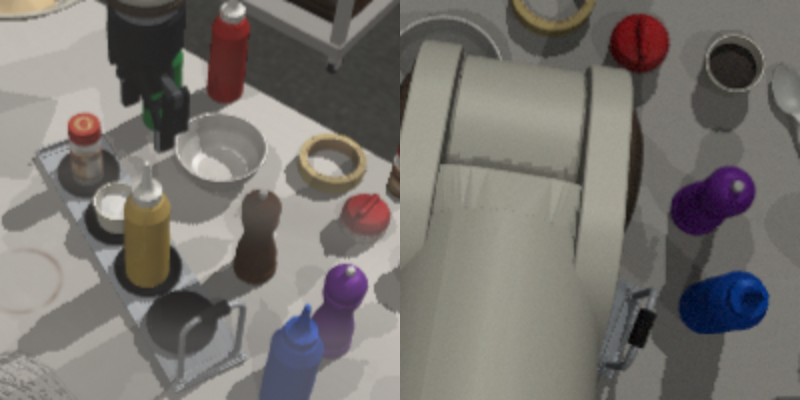

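View pics/w2.png

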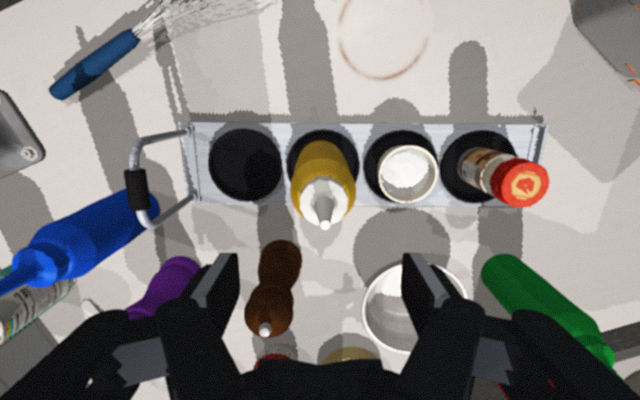

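The mill still stands upright at (258,240) in the scene crop, and the bowl has not moved. The oil nozzle is at (324,226), directly below the tool. I descend on the cap.

Request:
{"method": "arm_command", "body": {
  "targets": "0.75 0.3 0.1 3 0; 0.75 0.3 0.1 6 0; 0.75 0.3 0.1 8.5 0; 0.75 0.3 0.1 10.3 0; 0.75 0.3 0.1 11.2 0; 0.75 0.3 0.1 11.2 0; 0.75 0.3 0.1 11.2 0; 0.25 0.3 0.1 11.2 0; 0.25 0.3 0.1 11.2 0; 0.25 0.3 0.1 11.2 0; 0.25 0.3 0.1 11.2 0; 0.25 0.3 0.1 11.2 0; 0.25 0.3 0.1 11.2 0; 0.25 0.3 0.1 11.2 0",
  "newtons": 70
}}

```text
t: 10.65
tool_pos: [0.5388, -0.0903, 0.1856]
ee_rot: [0.606, 3.08, 0.0]
ft_force: [-0.8, 0.8, 5.2]
grip_width: 0.382
grasp_force: 68.9
```

Request:
{"method": "arm_command", "body": {
  "targets": "0.25 0 0 -1 0; 0.25 0 0 -2.5 0; 0.25 0 0 -4 0; 0.25 0 0 -4.5 0; 0.25 -0.1 -1 -4.5 0; 0.25 -0.2 -2.5 -4.5 0; 0.25 -0.3 -4.5 -4.5 0; 0.25 -0.4 -6.5 -4.5 0; 0.25 -0.4 -8.3 -4.5 0; 0.25 -0.4 -9.2 -4.5 0; 0.25 -0.4 -9.4 -4.5 0; 0.25 -0.4 -9.4 -4.5 0; 0.25 -0.4 -9.4 -4.5 0; 0.25 -0.4 -9.4 -4.5 0; 0.25 -0.4 -9.4 -4.5 0"
}}

```text
t: 12.52
tool_pos: [0.5062, -0.1783, 0.2293]
ee_rot: [-0.606, -3.083, -0.0]
ft_force: [-0.7, 0.4, -1.5]
grip_width: 0.379
grasp_force: 69.5
```

Run:
```python
from h import *
print(get_obs()["tool_pos"],shift((.507,-.1793)))
im=camera("scene");w=camera("wrist")
cv2.imwrite("pics/s3.png",np.hstack([cv2.resize(im[100:300,230:430],None,fx=2,fy=2),cv2.resize(w[50:300,120:495],(600,400))[:, :400]]))
```

```text
[ 0.50616179 -0.17832561  0.22927397] [-0.11 -0.06 -0.  ]
```

View pics/s3.png

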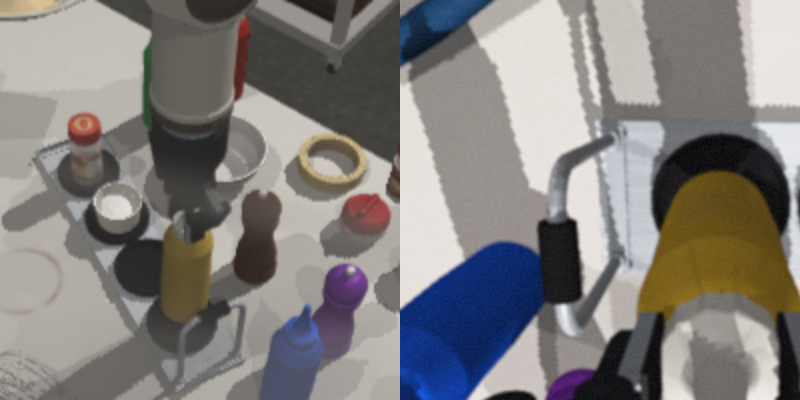

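The bottle hangs upright over cup 4, at about (187,320) in the scene crop. I lower and release it.

Request:
{"method": "arm_command", "body": {
  "targets": "0.25 -0.1 -0.1 1.5 0; 0.25 -0.1 -0.1 3 0; 0.25 -0.1 -0.1 3.9 0; 0.25 -0.1 -0.1 4.3 0; 0.25 -0.1 -0.1 4.4 0; 0.25 -0.1 -0.1 4.4 0; 0.25 -0.1 -0.1 4.4 0; 0.75 -0.1 -0.1 4.4 0; 0.75 -0.1 -0.1 4.4 0; 0.75 -0.1 -0.1 4.4 0; 0.75 -0.1 -0.1 4.4 0; 0.75 -0.1 -0.1 2 0; 0.75 -0.1 -0.1 -2 0; 0.75 -0.1 -0.1 -5 0; 0.75 -0.1 -0.1 -7 0; 0.75 -0.1 -0.1 -7 0; 0.75 -0.1 -0.1 -7 0"
}}

```text
t: 14.75
tool_pos: [0.506, -0.1797, 0.2982]
ee_rot: [-0.606, -3.081, -0.0]
ft_force: [-0.3, -0.1, 0.4]
grip_width: 0.748
grasp_force: 0.0
```

Run:
```python
from h import *
o=get_obs();cm=camera_model("wrist");w=camera("wrist");s=camera("scene");sc=camera_model("scene")
print(o["tool_pos"])
print("oil",fit([(w,cm)],.507,-.1793,.185,.019),fit([(s,sc)],.507,-.1793,.185,.019))
for q in ("pepper_mill",):
  for c in("scene","wrist"): print(q,c,[(round(d["conf"],2),np.round(d["centre"],3)) for d in look_for(q,c)])
cv2.imwrite("pics/w4.png",w)
for c,i in((cm,w),(sc,s)): print("nub pred",proj(c,[[.645,-.195,.16]]))
```

```text
[ 0.50601671 -0.17973916  0.29824849]
oil [145.8833   0.509   -0.1803] [94.7417  0.508  -0.1693]
pepper_mill scene [(0.79, array([ 0.625, -0.208,  0.083])), (0.71, array([ 0.605, -0.347,  0.108]))]
pepper_mill wrist [(0.89, array([ 0.617, -0.31 ,  0.054]))]
nub pred [[361.8801333  332.74594041]]
nub pred [[362.40139323 195.09644817]]
```

View pics/w4.png

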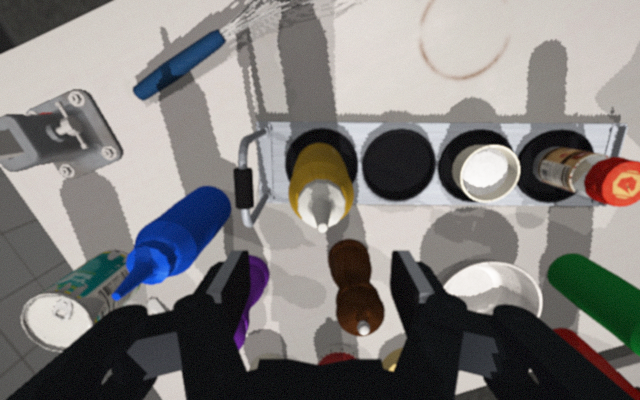

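Oil is in cup 4, within 2 mm of the centre. The mill's nub at (363,328) puts it at about (0.642,-0.193). I fetch it.

Request:
{"method": "arm_command", "body": {
  "targets": "0.85 -5 1.5 0 0; 0.85 -10 3 0 0; 0.85 -13.1 3.9 0 0; 0.85 -13.1 3.9 0 0; 0.85 -13.1 3.9 4 0; 0.85 -13.1 3.9 8 0; 0.85 -13.1 3.9 12 0; 0.85 -13.1 3.9 15 0; 0.85 -13.1 3.9 16.6 0; 0.85 -13.1 3.9 16.6 0; 0.85 -13.1 3.9 16.6 0; 0.4 -13.1 3.9 16.6 0; 0.4 -13.1 3.9 16.6 0; 0.4 -13.1 3.9 16.6 0; 0.4 -13.1 3.9 16.6 0; 0.4 -13.1 3.9 16.6 0; 0.4 -13.1 3.9 16.6 0; 0.4 -13.1 3.9 16.6 0",
  "newtons": 50
}}

```text
t: 17.2
tool_pos: [0.6439, -0.1937, 0.1352]
ee_rot: [0.606, 3.079, 0.0]
ft_force: [-1.2, 0.5, 5.9]
grip_width: 0.539
grasp_force: 51.1
```

Request:
{"method": "arm_command", "body": {
  "targets": "0.4 0 0 -2 0; 0.4 0 0 -4 0; 0.4 0 1 -6 0; 0.4 0 2.5 -6.5 0; 0.4 0.5 4.5 -6.5 0; 0.4 2 5.7 -6.5 0; 0.4 5 5.7 -6.5 0; 0.4 8 5.7 -6.5 0; 0.4 11 5.7 -6.5 0; 0.4 12.6 5.7 -6.5 0; 0.4 13 5.7 -6.5 0; 0.4 13 5.7 -6.5 0; 0.4 13 5.7 -6.5 0; 0.4 13 5.7 -6.5 0"
}}

```text
t: 18.95
tool_pos: [0.5443, -0.0918, 0.1982]
ee_rot: [0.607, 3.082, -0.0]
ft_force: [0.6, -0.3, -2.0]
grip_width: 0.534
grasp_force: 52.0
```

Run:
```python
from h import *
o=get_obs();print(o["tool_pos"],shift((.5439,-.0917)))
w=camera("wrist");s=camera("scene")
cv2.imwrite("pics/s5.png",np.hstack([cv2.resize(s[100:300,230:430],None,fx=2,fy=2),cv2.resize(w[50:300,120:495],(600,400))[:, :400]]))
```

```text
[ 0.54428909 -0.09179006  0.19815219] [ 0.04 -0.01 -0.  ]
```

View pics/s5.png

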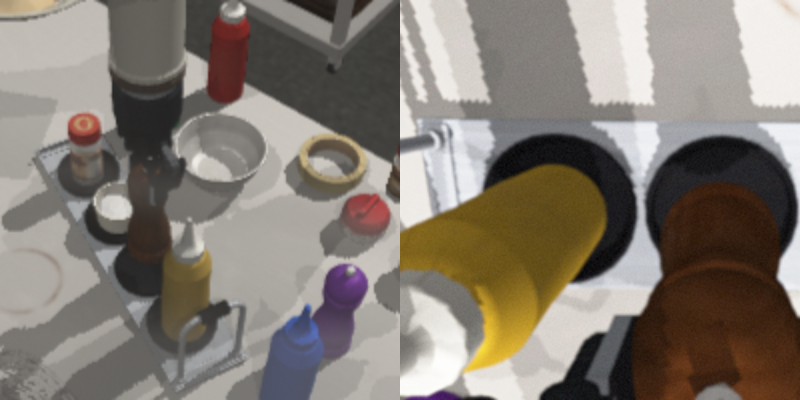

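The mill hangs upright over cup 3, clear of the oil. I lower and release it.

Request:
{"method": "arm_command", "body": {
  "targets": "0.4 0 0 2 0; 0.4 0 0 3.8 0; 0.4 0 0 4.7 0; 0.4 0 0 5 0; 0.4 0 0 5.1 0; 0.4 0 0 5.1 0; 0.4 0 0 5.1 0; 0.75 0 0 5.1 0; 0.75 0 0 5.1 0; 0.75 0 0 5.1 0; 0.75 0 0 5.1 0; 0.75 0 0 2 0; 0.75 0 0 -2 0; 0.75 0 0 -6 0; 0.75 0 0 -10 0; 0.75 0 0 -10 0; 0.75 0 0 -10 0"
}}

```text
t: 21.18
tool_pos: [0.5435, -0.0914, 0.2978]
ee_rot: [-0.607, -3.082, -0.0]
ft_force: [0.1, -0.2, 0.3]
grip_width: 0.75
grasp_force: 0.0
```

Run:
```python
from h import *
o=get_obs();cm=camera_model("wrist");w=camera("wrist");s=camera("scene");sc=camera_model("scene")
print(o["tool_pos"])
print("mill",fit([(w,cm)],.544,-.0917,.15,.025),"nub",proj(cm,[[.5439,-.0917,.173]]))
print("spice",fit([(w,cm)],.613,.081,.119,.0225)); print("salt",fit([(w,cm)],.583,-.0035,.051,.033),fit([(s,sc)],.583,-.0035,.051,.033))
cv2.imwrite("pics/w6.png",w)
```

```text
[ 0.54349307 -0.09137566  0.29775839]
mill [ 1.040083e+02  5.450000e-01 -9.170000e-02] nub [[320.68115707 199.30482599]]
spice [1.496167e+02 6.160000e-01 8.200000e-02]
salt [ 1.457083e+02  5.800000e-01 -5.500000e-03] [ 1.070417e+02  5.810000e-01 -4.500000e-03]
```

View pics/w6.png

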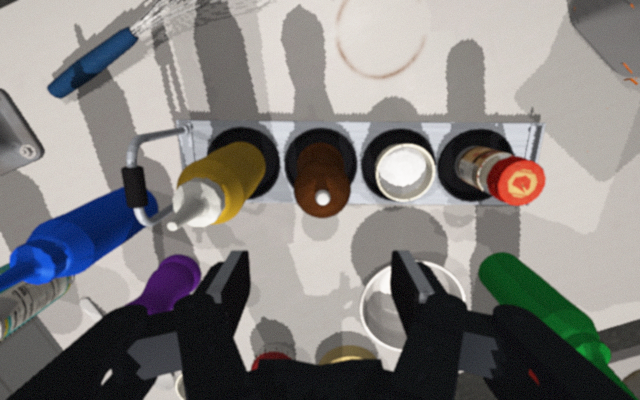

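The mill is centred in cup 3, with its nub at (322,198). Next is the spice jar in cup 1.

Request:
{"method": "arm_command", "body": {
  "targets": "0.85 0 5 0 0; 0.85 0 10 0 0; 0.85 0 15 0 0; 0.85 0 18.7 0 0; 0.85 0 18.7 0 0; 0.85 0 18.7 4 0; 0.85 0 18.7 9 0; 0.85 0 18.7 14 0; 0.85 0 18.7 17.5 0; 0.85 0 18.7 19 0; 0.85 0 18.7 19 0; 0.85 0 18.7 19 0; 0.3 0 18.7 19 0; 0.3 0 18.7 19 0; 0.3 0 18.7 19 0; 0.3 0 18.7 19 0; 0.3 0 18.7 19 0; 0.3 0 18.7 19 0; 0.3 0 18.7 19 0",
  "newtons": 40
}}

```text
t: 23.65
tool_pos: [0.6159, 0.0817, 0.1099]
ee_rot: [0.606, 3.08, 0.001]
ft_force: [-0.5, -0.7, 5.8]
grip_width: 0.508
grasp_force: 40.5
```

Request:
{"method": "arm_command", "body": {
  "targets": "0.3 0 0 -2 0; 0.3 0 0 -5 0; 0.3 1 0 -6 0; 0.3 4 -1 -6 0; 0.3 8 -3 -6 0; 0.3 11.5 -6 -6 0; 0.3 13 -9 -6 0; 0.3 13 -9.3 -6 0; 0.3 13 -9.3 -4 0; 0.3 13 -9.3 -1.5 0; 0.3 13 -9.3 0.3 0; 0.3 13 -9.3 0.9 0; 0.3 13 -9.3 1.1 0; 0.3 13 -9.3 1.1 0; 0.3 13 -9.3 1.1 0"
}}

```text
t: 25.52
tool_pos: [0.4598, 0.0449, 0.0979]
ee_rot: [0.607, 3.081, 0.001]
ft_force: [0.4, -0.4, -0.7]
grip_width: 0.505
grasp_force: 41.0
```

Run:
```python
from h import *
s=camera("scene");w=camera("wrist")
cv2.imwrite("pics/s7.png",np.hstack([cv2.resize(s[100:300,160:360],None,fx=2,fy=2),cv2.resize(w[50:300,120:495],(600,400))[:, :400]]))
```

```text
(no output)
```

View pics/s7.png

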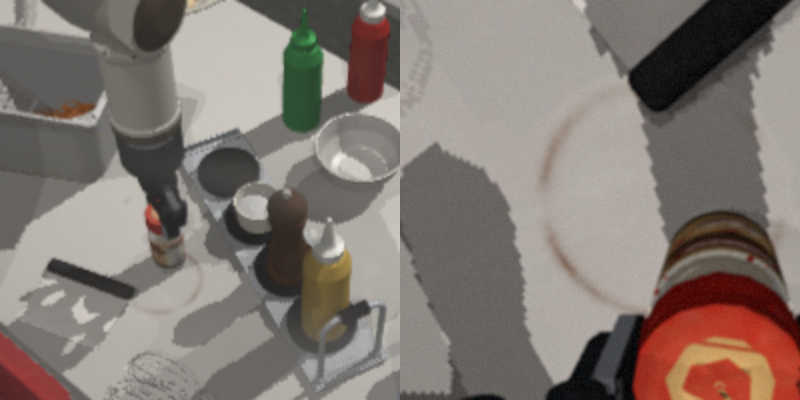

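The jar stands upright on the table at (168,248). I release it and go above the salt.

Request:
{"method": "arm_command", "body": {
  "targets": "0.8 0 0 0 0; 0.8 0 0 0 0; 0.8 0 0 0 0; 0.8 0 0 0 0; 0.9 0 0 -3 0; 1 0 0 -8 0; 1 0 0 -13 0; 1 0 0 -18 0; 1 -5 0 -18 0; 1 -10 0 -18 0; 1 -13 0 -18 0; 1 -13 0 -18 0; 1 -13 0 -18 0"
}}

```text
t: 27.25
tool_pos: [0.5787, -0.0041, 0.2767]
ee_rot: [-0.606, -3.081, 0.0]
ft_force: [-0.2, -0.2, -0.1]
grip_width: 0.999
grasp_force: 0.0
```

Run:
```python
from h import *
o=get_obs();cm=camera_model("wrist");w=camera("wrist")
print(o["tool_pos"]); f=fit([(w,cm)],.582,-.004,.051,.033);print("salt",f,shift(f[1:],.0425))
print("jar",fit([(w,cm)],.46,.045,.106,.0225), "c2",fit([(w,cm)],.5807,-.0042,.021,.0455),"c1",fit([(w,cm)],.6176,.0834,.021,.0455))
```

```text
[ 0.57867023 -0.00411817  0.27670931]
salt [ 1.421333e+02  5.800000e-01 -3.000000e-03] [-0.13  0.14 23.45]
jar [1.50e+02 4.59e-01 4.60e-02] c2 [ 1.41375e+02  5.82700e-01 -5.20000e-03] c1 [1.500e+02 6.186e-01 8.440e-02]
```

Request:
{"method": "arm_command", "body": {
  "targets": "1 -0.2 0.1 5 0; 1 -0.2 0.1 10 0; 1 -0.2 0.1 15 0; 1 -0.2 0.1 19 0; 1 -0.2 0.1 21.5 0; 1 -0.2 0.1 23 0; 1 -0.2 0.1 23.4 0; 1 -0.2 0.1 23.4 0; 1 -0.2 0.1 23.4 0; 0.5 -0.2 0.1 23.4 0; 0.5 -0.2 0.1 23.4 0; 0.5 -0.2 0.1 23.4 0; 0.5 -0.2 0.1 23.4 0; 0.5 -0.2 0.1 23.4 0; 0.5 -0.2 0.1 23.4 0",
  "newtons": 40
}}

```text
t: 29.18
tool_pos: [0.5822, -0.0044, 0.0445]
ee_rot: [0.607, 3.081, 0.001]
ft_force: [-2.7, 0.3, 7.5]
grip_width: 0.738
grasp_force: 42.5
```

Request:
{"method": "arm_command", "body": {
  "targets": "0.5 0 0 -1 0; 0.5 0 0 -3 0; 0.5 0 0 -5 0; 0.5 0 1 -5 0; 0.5 0 3 -5 0; 0.5 0 6 -5 0; 0.5 0 8.5 -5 0; 0.5 0 9.4 -5 0; 0.5 0 9.4 -5 0; 0.5 0 9.4 -5 0; 0.5 0 9.4 -5 0"
}}

```text
t: 30.55
tool_pos: [0.6172, 0.0811, 0.0933]
ee_rot: [-0.61, -3.082, 0.001]
ft_force: [0.5, 0.6, -2.3]
grip_width: 0.733
grasp_force: 44.2
```

Run:
```python
from h import *
o=get_obs();print(o["tool_pos"],o["grip_width"],shift((.6178,.0836)))
w=camera("wrist");s=camera("scene")
cv2.imwrite("pics/s8.png",np.hstack([cv2.resize(s[100:300,160:360],None,fx=2,fy=2),cv2.resize(w[50:300,120:495],(600,400))[:, 100:500]]))
```

```text
[0.61716362 0.08108783 0.09328928] 0.7326495507386636 [ 0.04  0.26 -0.  ]
```

View pics/s8.png

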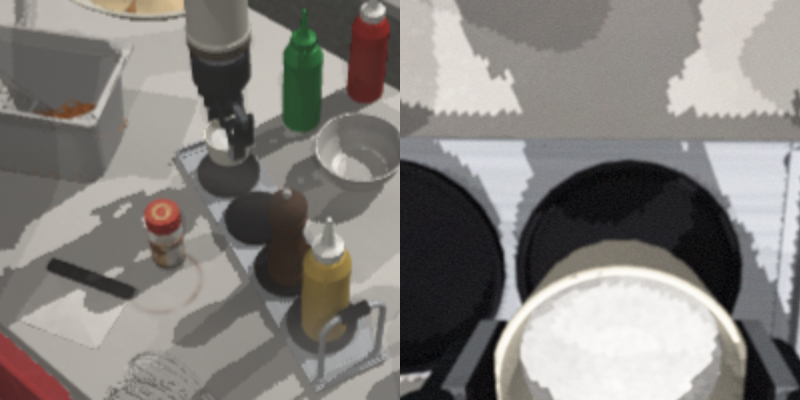

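The ramekin is level over cup 1, at (228,150) in the scene crop. I lower and release it.

Request:
{"method": "arm_command", "body": {
  "targets": "0.5 0 0.2 2 0; 0.5 0 0.2 3.8 0; 0.5 0 0.2 4.5 0; 0.5 0 0.2 4.8 0; 0.5 0 0.2 4.9 0; 0.5 0 0.2 4.9 0; 0.5 0 0.2 4.9 0; 1 0 0.2 4.9 0; 1 0 0.2 4.9 0; 1 0 0.2 4.9 0; 1 0 0.2 4.9 0; 1 0 0.2 3 0; 1 0 0.2 -2 0; 1 0 0.2 -8 0; 1 0 0.2 -14 0; 1 0 0.2 -18 0; 1 0 0.2 -18 0; 1 0 0.2 -18 0"
}}

```text
t: 32.9
tool_pos: [0.6178, 0.0845, 0.2738]
ee_rot: [0.607, 3.082, 0.0]
ft_force: [-0.0, -0.4, -0.1]
grip_width: 1.0
grasp_force: 0.0
```

Run:
```python
from h import *
o=get_obs();cm=camera_model("wrist");w=camera("wrist");s=camera("scene");sc=camera_model("scene")
print(o["tool_pos"]); f=fit([(w,cm)],.6176,.0834,.051,.033);print("salt",f,fit([(s,sc)],.6176,.0834,.051,.033),"c1",fit([(w,cm)],.6176,.0834,.021,.0455))
j=fit([(s,sc)],.459,.0455,.106,.0225);print("jar",j,shift((.4595,.0455),.097))
```

```text
[0.61777382 0.08448102 0.27377557]
salt [1.431417e+02 6.176000e-01 8.640000e-02] [1.2155e+02 6.1960e-01 8.2400e-02] c1 [1.375667e+02 6.186000e-01 8.240000e-02]
jar [1.303167e+02 4.570000e-01 4.450000e-02] [13.08 -9.55 17.55]
```

Salt is in cup 1, within 4 mm. Back to the jar.

Request:
{"method": "arm_command", "body": {
  "targets": "0.85 4 -3 0 0; 0.85 8 -6 0 0; 0.85 12 -9 0 0; 0.85 13.1 -9.5 0 0; 0.85 13.1 -9.5 1 0; 0.85 13.1 -9.5 6 0; 0.85 13.1 -9.5 11 0; 0.85 13.1 -9.5 15 0; 0.85 13.1 -9.5 17 0; 0.85 13.1 -9.5 17.6 0; 0.85 13.1 -9.5 17.6 0; 0.85 13.1 -9.5 17.6 0; 0.3 13.1 -9.5 17.6 0; 0.3 13.1 -9.5 17.6 0; 0.3 13.1 -9.5 17.6 0; 0.3 13.1 -9.5 17.6 0; 0.3 13.1 -9.5 17.6 0; 0.3 13.1 -9.5 17.6 0; 0.3 13.1 -9.5 17.6 0"
}}

```text
t: 35.38
tool_pos: [0.4617, 0.0462, 0.0983]
ee_rot: [0.607, 3.081, 0.001]
ft_force: [-1.5, -0.8, 5.6]
grip_width: 0.508
grasp_force: 40.1
```

Request:
{"method": "arm_command", "body": {
  "targets": "0.3 0 0 -2 0; 0.3 0 0 -5 0; 0.3 0 0 -7 0; 0.3 -1 0 -7 0; 0.3 -4 0 -7 0; 0.3 -8 -0.1 -7 0; 0.3 -11.5 -0.1 -7 0; 0.3 -13.1 -0.1 -7 0; 0.3 -13.1 -0.1 -7 0; 0.3 -13.1 -0.1 -7 0; 0.3 -13.1 -0.1 -7 0"
}}

```text
t: 36.75
tool_pos: [0.5807, -0.0036, 0.1672]
ee_rot: [-0.605, -3.082, -0.0]
ft_force: [-0.5, -0.1, -0.8]
grip_width: 0.508
grasp_force: 40.9
```

Run:
```python
from h import *
o=get_obs();print(o["tool_pos"],o["grip_width"],shift((.581,-.0042)))
w=camera("wrist");s=camera("scene")
cv2.imwrite("pics/s9.png",np.hstack([cv2.resize(s[100:300,160:360],None,fx=2,fy=2),cv2.resize(w[50:300,120:495],(600,400))[:, 100:500]]))
```

```text
[ 0.58071906 -0.00357044  0.16717117] 0.5076493937302242 [-0.05 -0.05 -0.  ]
```

View pics/s9.png

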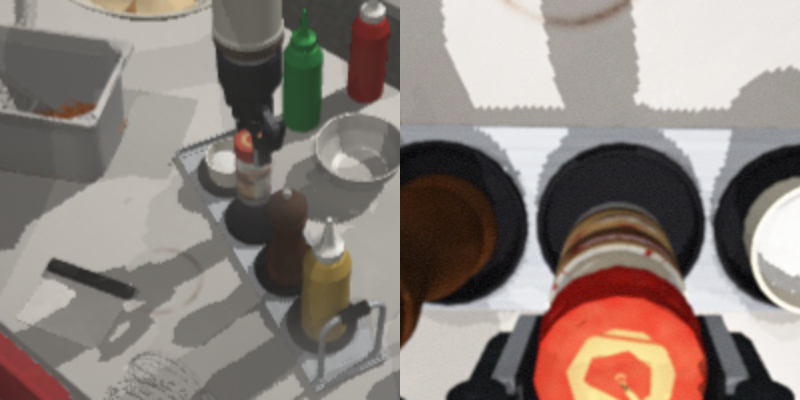

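The jar is upright over cup 2. I lower, release and rise.

Request:
{"method": "arm_command", "body": {
  "targets": "0.3 0 0 2 0; 0.3 0 0 4 0; 0.3 0 0 5 0; 0.3 0 0 5.4 0; 0.3 0 0 5.6 0; 0.3 0 0 5.6 0; 0.3 0 0 5.6 0; 0.75 0 0 5.6 0; 0.75 0 0 5.6 0; 0.75 0 0 5.6 0; 0.75 0 0 5.6 0; 0.75 0 0 4 0; 0.75 0 0 0 0; 0.75 0 0 -5 0; 0.75 0 0 -10 0; 0.75 0 0 -15 0; 0.75 0 0 -15 0; 0.75 0 0 -15 0"
}}

```text
t: 39.1
tool_pos: [0.5815, -0.0043, 0.3178]
ee_rot: [0.607, 3.082, 0.0]
ft_force: [-0.1, -0.6, -0.9]
grip_width: 0.751
grasp_force: 0.0
```

Run:
```python
from h import *
o=get_obs();cm=camera_model("wrist");w=camera("wrist");s=camera("scene");sc=camera_model("scene")
print(o["tool_pos"],o["ft_force"])
W=(w,cm);S=(s,sc)
for n,x,y,z,r in(("salt",.6176,.0834,.051,.033),("jar",.581,-.0042,.119,.0225),("mill",.544,-.0917,.15,.025),("oil",.507,-.1793,.185,.019)):
  print(n,(x,y),fit([W],x,y,z,r)[1:],fit([S],x,y,z,r)[1:],fit([W],x,y,.021,.0455)[1:])
cv2.imwrite("pics/end.png",np.hstack([w[100:350,:560], ])); cv2.imwrite("pics/end.png",np.hstack([cv2.resize(w[80:300,120:560],(440,220)),s[100:320,200:400]]))
```

```text
[ 0.58145979 -0.00433298  0.31776941] [-0.12094782 -0.5920537  -0.87377223]
salt (0.6176, 0.0834) [0.6206 0.0834] [0.6196 0.0824] [0.6196 0.0824]
jar (0.581, -0.0042) [ 0.579  -0.0052] [ 0.578  -0.0062] [ 0.583  -0.0052]
mill (0.544, -0.0917) [ 0.545  -0.0917] [ 0.542  -0.0937] [ 0.544  -0.0907]
oil (0.507, -0.1793) [ 0.51   -0.1783] [ 0.509  -0.1683] [ 0.506  -0.1783]
```

View pics/end.png

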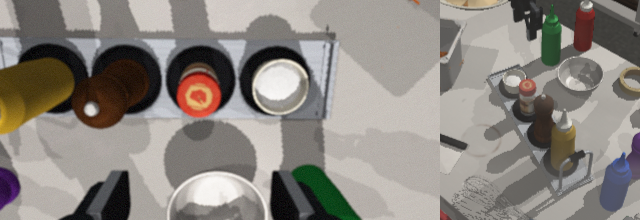

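The final picture shows oil, mill, jar and salt stepping down from the hoop, all upright. The wrist fits put each within 5 mm of its cup's centre. The one outlier is the oil's scene fit, about 11 mm off; both wrist fits put it within 4 mm.

```bash
python3 -c "
from plant import sign_off
print(sign_off())"
```

```text
the job is handed in; nothing more can be done
None
```

I handed the job in at about 39 s: from the hoop, the oil, mill, spice jar and salt stand upright in order, each within about 5 mm of its cup's centre by the wrist camera (one scene-camera fit put the oil about 11 mm off), and the bowl showed no movement, though one wrong row briefly dragged the mill on the table without tipping it.

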